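Take the pressure cap off a coolant tank

TASK

Open the coolant tank: turn its pressure cap counter-clockwise (seen from above) until you feel it hook on the first stop, ease it back a touch to unhook it, push it down against its spring and turn it past the stop until it springs up, never straining the tank's neck. Then lift the cap off, stand it upright inside the steel tray without dropping it in, let go, and leave the tray and the other things on the bench where they are.

Things in the scene. Friction and masses are not known exactly. Their poses are not given: they have to be found in the camera images.
- tank: White plastic coolant tank fixed to the bench, 150 x 120 x 90 mm high (x, y, z), origin at the centre of its underside. A round neck, 74 mm across, stands at the centre of its top and carries an aluminium locking ring, upper face 29.6 mm above the tank's top. Neck and ring bear 40 N from the cap in all, no more (the locked cap under its spring already counts about 10 N).
- neck (a point): On the neck's axis at the height of the tank's top; z up, x as the tank's. The locking ring is clamped on at an unknown angle: the first stop is met at a cap yaw relative to the tank of -0.25 to 0.25 rad. The cap can be pressed down only when it stands 0.1 to 0.17 rad short of that stop: nearer, its lugs are hooked on the stop; farther, ledges under the lugs hold it up.
- cap: Black pressure cap, 57 mm high, 0.12 kg, z up, origin at the centre of its underside (9.6 mm above the tank's top when locked). From below: stem 32 mm across to 10 mm; body 37 mm across to 29 mm; two lugs along x (60 mm tip to tip, 8 mm wide, with a hooked toe) at 10 to 16 mm; wing bar on top along x. It starts locked at a yaw of -0.55 to -0.5 rad relative to the tank.
- wing (a point): On the cap's axis at the middle height of its wing bar, 43 mm above the cap's origin. The bar is 48 mm long (cap's x), 14 mm wide (y) and 28 mm high, to be gripped across y. Keep the fingertips at least 28 mm above the cap's origin (15 mm below this point), or they strike the ring when the cap goes down.
- lugs (a point): On the cap's axis at its lugs, 13 mm above its origin. To open, yaw growing: light turn of 0.25 to 0.8 rad to the first stop (hard); back 0.13; press 5.7 to 7 mm (bottoms hard at 7.4); still pressed, turn to 0.72 past the first stop, where the lugs lie in open notches (held down below 0.6; hard end at 0.82). Let go upward: it springs up 3 mm and lifts straight off, clear after 13 mm.
- plunger (a joint): Spring plunger in the neck that pushes the cap up: 0 with the cap locked, grows in m as the cap is pushed down (bottoms at 0.0074), -0.003 when the cap is free. Its force is 5 N at 0 and rises 0.8 N per mm.
- tray: Loose shallow steel parts tray, 150 x 130 x 18 mm high (x, y, z), walls and floor 4 mm thick, 0.9 kg, open on top, origin at the centre of its underside.
- offcut: Piece of wooden board lying flat, 200 x 89 x 38 mm, origin at the centre of its underside. Leave alone.
- driver: Screwdriver lying on the bench, about 200 mm long. Leave alone.
- drill: Cordless drill lying on its side, about 230 x 210 x 62 mm. Leave alone.
Mind the look-alikes: they are no part of the job. There is more than one size of the tray; the one meant has the size given above.

How it is judged:
On the way, in this order (a step that is already met when the one before it is completed fails the run):
1. the cap is unhooked and pressed down (plunger at least 4.5 mm down) (value of joint plunger above 0.0045 m), for 0.1 s.
2. the cap is turned past the stop and has sprung up (plunger at least 1.5 mm above its locked height) (value of joint plunger below -0.0015 m), for 0.1 s.
At the end, for the whole second after the job is handed in: The cap stands on the tray's floor, upright within 0.15 rad, its origin within 60 mm (x) and 50 mm (y) of the tray's centre, at rest and released (x of cap in the frame of tray between -0.06 and 0.06 m and y of cap in the frame of tray between -0.05 and 0.05 m and z of cap in the frame of tray below 0.009 m and angle between cap's own z axis and vertical below 0.15 rad and linear speed of cap below 0.02 m/s); the robot touches nothing.
It fails at once if the cap is forced on the tank's neck: more than 40 N between cap and tank (contact force between cap and tank above 40 N).
It fails at once if the cap is dropped or pushed hard into the tray (over 45 N) (contact force between cap and tray above 45 N).
It fails at once if the tray is shoved more than 30 mm (distance of tray from where it was at the start of the episode above 0.03 m).
It fails at once if a bystander is moved more than 20 mm (distance of any of offcut, driver, drill from where it was at the start of the episode above 0.02 m).
It also fails if it takes over 72 s, if anything falls off the work surface, if the arm or the gripper's body presses on something with over 40 N, if the wrist force passes 120 N, or if a joint passes its speed limit or range.

ROBOT

A 6-joint arm with a two-finger parallel gripper is mounted at the origin on the work surface. World frame = base frame: x ahead of the robot, y to its left, z up, the work surface at z = 0. Lengths are in m, angles in rad, forces in N, time in s.
With the tool pointing down it reaches from about 0.275 to 0.85 m from the base axis. Payload 5.2 kg.
Tool frame: the origin (TCP) lies between the finger pads; the fingertips stand robot.tip_extent ahead of it and the grasp point (between the pads) lies 3 mm ahead of it (robot.tip_extent is the distance from the TCP to the fingertips, in m); z points along the fingers, y is the line along which they close (so a half turn about z gives the same grasp; the last joint's range is limited). The gripper opens to 85 mm and grips with 20 to 120 N. Pads are 22 mm wide; open, the fingers measure 114 mm over their backs; the gripper's body (76 mm by 85 mm) begins 54 mm behind the grasp point. The pads swing forward as they close: fully open they stand 13 mm farther back than shut.
Start: joints at [0.917, 0.259, 1.535, -0, 1.348, -0.203], TCP at [0.24, 0.495, 0.253] pointing down, gripper open.
Joint ranges: [-3.14, 3.14], [-0.91, 2.08], [0.19, 2.58], [-1.22, 4.36], [0.22, 2.71], [-3.12, 3.12]. Speed limits (rad/s): [2.57, 2.57, 3.14, 3.14, 3.14, 3.14].

INTERFACE

Orientations are given as a unit quaternion [w, x, y, z].
In Python, from rig import robot gives the robot as it stands.
- The arm moves only by the shell command python3 -m handwheel 'ROWS'. ROWS is JSON, a list of rows, each an object of numbers: "wx", "wy", "wz": the turn, a rotation vector about the tool's x, y, z in degrees; "x", "y", "z": the shift along the tool's x, y, z in cm; "claw": the opening, from 0 (shut) to 1 (fully open). In form: [{"wx": .., "wy": .., "wz": .., "x": .., "y": .., "z": .., "claw": ..}, ...]. A call has exactly 8 rows; each row is the pose to reach, as a shift and turn from the pose commanded when the call began, along the tool's axes at that moment; what a row does not reach only later rows make up. A row lasts 1/8 s, in which the tool goes at most 62.5 mm and 10.7 degrees, less where a joint would pass 70% of its speed; a pose out of reach is approached as far as the arm can. A call with a gripper value outside its range is refused whole. The fingers move at their own pace and stop on an object; the grip force is fixed at half the most. Time passes only in rows, so rows that repeat a pose let the fingers close, or fill a call up. It gives the time, the measured TCP pose, the force, the opening and the grip force at its end, in the units of the state.
- robot.read_state(): the state, without advancing time (a new reading comes with each control period).
- robot.capture(name): name is "scene" or "top"; returns the picture (420x560x3 uint8, blue, green, red); there is no depth.
- robot.camera_model(name): a dict with "camera_matrix" (3x3 intrinsics, pixels), "dist_coeffs" ([k1, k2, p1, p2, k3] as OpenCV has them; the pictures are not rectified), "rvec" (rotation vector, rad) and "tvec" (3), from world to camera coordinates, as OpenCV has them. Camera axes: x right, y down, z forward; pixel columns grow to the right and rows downward; lengths in m; the calibration is good to about 2 mm. A picture is of the moment at which its call begins. camera_model takes no time and is no camera call.
- robot.job_done(): hands the job in; it is judged then, once.
Trained networks look in the newest picture that a camera, given by its name, has taken for a name from the list of things; names that differ only in an ending like _2 or _b are one class to them, and where a whole thing is asked for, a point or a joint stands for the part that bears it (a point fixed in the world has none). Each returns a list of dicts, best first, with "conf" (0 to 1); they miss things now and then, are a little off and sometimes report something else, mostly with a low value. They report only what shows in the picture. A call takes as long as a camera call. They do not tell look-alikes from the thing itself.
- robot.trace(camera, target): "pixels" (420x560 bool, what is visible of it) and "extent" ([left, top, right, bottom] in pixels, round what is visible of it).
The state is a dict: "t": time; "joint_positions": joint angles; "joint_vel": joint speeds; "effort": joint torques, N m; "tcp_pos": TCP position; "tcp_rot": TCP orientation; "force": force on the tool from outside, world axes, zero at the start; "ft_torque": the same for the moment, N m; "grip_width": finger opening in m; "finger_force": force on a finger pad.
Only numpy, scipy, OpenCV 4.12 (cv2) and the standard library are available. Lean on these libraries where they do the work, as an engineer would, in place of code of your own. Each camera call takes 0.05 s, during which the arm holds its last target. There are 200 camera calls.

## Working session

There is one attempt and no reset: what is moved stays moved. The work goes in short steps, Python scripts to look and compute and a shell command to move; the robot and the scene stay as the last step left them, time stands still between calls to the robot, and variables do not carry over. Pictures are saved under pics/ and viewed, at most 10 in all, crops included, and the job is handed in when it is done.

```bash
ls; mkdir -p pics; python3 - <<'E'
from rig import robot
import cv2,numpy as np
for c in("scene","top"):
    im=robot.capture(c);cv2.imwrite(f"pics/{c}0.png",im)
    m=robot.camera_model(c);print(c,np.round(m["camera_matrix"],1).tolist(),np.round(m["rvec"],3),np.round(m["tvec"],3))
    for t in("tank","cap","tray"):
        for d in robot.trace(c,t):
            ys,xs=np.nonzero(d["pixels"]);print(t,round(d["conf"],2),d["extent"],xs.mean().round(1),ys.mean().round(1))
print(robot.read_state(),robot.tip_extent)
E
```

```text
pics
scene [[510.7, 0.0, 275.4], [0.0, 510.7, 211.8], [0.0, 0.0, 1.0]] [ 1.184  2.25  -1.043] [ 0.309 -0.209  1.864]
tank 0.72 [283.5, 230.6, 349.1, 295.5] 313.8 261.2
tank 0.41 [305.2, 225.3, 327.8, 246.0] 316.8 234.6
cap 0.86 [309.0, 225.2, 326.0, 243.7] 317.1 234.5
cap 0.3 [281.3, 229.6, 350.3, 297.6] 314.0 261.0
tray 0.92 [187.3, 192.8, 250.1, 234.2] 221.2 211.6
tray 0.7 [198.0, 142.6, 257.4, 183.2] 226.7 163.6
tray 0.59 [265.5, 201.1, 301.7, 232.0] 282.8 215.9
top [[427.0, 0.0, 277.6], [0.0, 427.0, 215.4], [0.0, 0.0, 1.0]] [ 2.193 -2.025  0.218] [-0.049  0.575  1.074]
tank 0.91 [191.2, 172.7, 246.1, 247.6] 219.5 208.8
cap 0.62 [207.1, 193.0, 221.4, 210.9] 215.1 202.3
tray 0.94 [264.8, 237.9, 310.8, 294.4] 287.9 267.0
tray 0.69 [328.3, 209.4, 378.0, 263.7] 352.1 237.8
tray 0.63 [351.2, 275.6, 447.6, 369.4] 402.0 320.7
{'t': 0.4, 'joint_positions': array([ 9.17226457e-01,  2.58741145e-01,  1.53516367e+00, -2.00919790e-05,
        1.34800104e+00, -2.02831205e-01]), 'joint_vel': array([-4.13803432e-04, -9.09003706e-04, -5.76005071e-04, -7.52374812e-05,
        6.73217221e-04,  4.64530008e-04]), 'effort': array([-2.17763984e-03, -4.45431733e+01, -2.90498579e+01, -4.94182441e-04,
        3.89735054e-03, -6.50712380e-06]), 'tcp_pos': array([0.23955346, 0.49501194, 0.25316791]), 'tcp_rot': array([-5.61119289e-05,  2.23464202e-01,  9.74712125e-01, -1.46527264e-04]), 'force': array([ 0.31365132, -0.23471273,  0.29872018]), 'ft_torque': array([-0.01218708,  0.0061736 ,  0.06202743]), 'finger_force': 0.0, 'grip_width': 0.08551617933842309} 0.022
```

View pics/scene0.png

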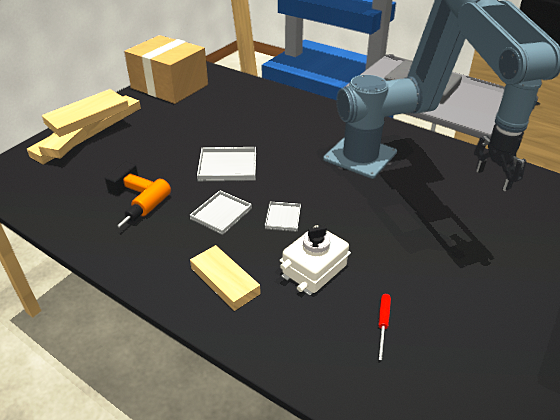

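View pics/top0.png

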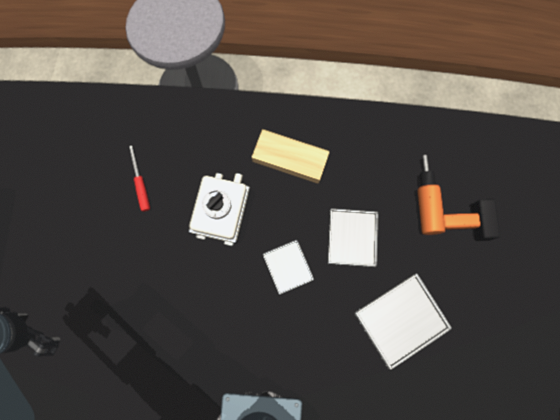

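The top view shows the tank at (219,209) with the cap at (216,203), and three trays at (288,267), (352,238) and (402,321). The drill, offcut and driver lie clear of them. Next I measure the sizes.

```bash
cat > h.py <<'E'
from rig import robot
import cv2,numpy as np
def cam(c):
    m=robot.camera_model(c);K=np.array(m["camera_matrix"]);D=np.array(m["dist_coeffs"]);r=np.array(m["rvec"],float);t=np.array(m["tvec"],float).ravel()
    return K,D,r,t
def toplane(c,px,z):
    K,D,r,t=cam(c);R=cv2.Rodrigues(r)[0]
    u=cv2.undistortPoints(np.array(px,float).reshape(-1,1,2),K,D).reshape(-1,2)
    d=np.c_[u,np.ones(len(u))]@R;o=-R.T@t
    return (o+d*((z-o[2])/d[:,2])[:,None])[:,:2]
def proj(c,P):
    K,D,r,t=cam(c);return cv2.projectPoints(np.array(P,float).reshape(-1,1,3),r,t,K,D)[0].reshape(-1,2)
def contour(m):
    return max(cv2.findContours(m.astype(np.uint8),0,cv2.CHAIN_APPROX_NONE)[0],key=len).reshape(-1,2)
E
python3 - <<'E'
from h import *
for c in("top","scene"):
    for t,z in(("tray",.018),("tank",.09),("cap",.155)):
        for d in robot.trace(c,t):
            w=toplane(c,contour(d["pixels"]),z).astype(np.float32)
            (x,y),s,a=cv2.minAreaRect(w);print(c,t,round(d["conf"],2),np.round([x,y,*s,np.radians(a)],3))
# upsampled crop round the tank, top cam + scene
a=cv2.resize(cv2.imread("pics/top0.png")[165:255,180:260],None,fx=5,fy=5,interpolation=cv2.INTER_CUBIC)
b=cv2.resize(cv2.imread("pics/scene0.png")[215:305,275:355],None,fx=5,fy=5,interpolation=cv2.INTER_CUBIC)
cv2.imwrite("pics/crop.png",np.hstack([a,b]))
E
```

```text
top tray 0.94 [ 0.447 -0.041  0.115  0.1    0.462]
top tray 0.69 [ 0.54  -0.211  0.136  0.154  1.545]
top tray 0.63 [ 0.327 -0.359  0.18   0.21   0.632]
top tank 0.91 [0.585 0.151 0.13  0.188 1.426]
top cap 0.62 [0.577 0.149 0.038 0.043 0.872]
scene tray 0.92 [ 0.552 -0.202  0.165  0.144  0.017]
scene tray 0.7 [ 0.336 -0.352  0.215  0.203  0.611]
scene tray 0.59 [ 0.46  -0.031  0.131  0.103  0.486]
scene tank 0.72 [0.628 0.175 0.155 0.218 1.445]
scene tank 0.41 [0.547 0.14  0.086 0.05  0.554]
scene cap 0.86 [0.609 0.172 0.081 0.046 0.527]
scene cap 0.3 [0.684 0.206 0.149 0.209 1.444]
```

View pics/crop.png

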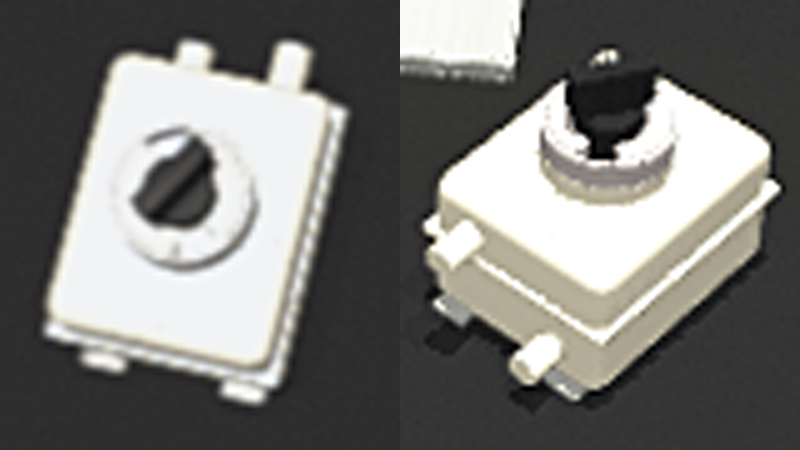

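The tray meant is the middle one, 0.136 x 0.154 m by measurement, near (0.54,-0.21). In the crop the tank's top face has corners at about (112,52), (332,98), (265,368) and (48,318). The ring is centred at about (184,197), and the wing bar runs up and to the right.

```bash
python3 - <<'E'
from h import *
from scipy.optimize import least_squares
from scipy.spatial.transform import Rotation as Rt
f=lambda p,o:(np.array(p,float)+.5)/5-.5+o
top=f([[112,52],[332,98],[265,368],[48,318]],[180,165])   # (+x,+y),(+x,-y),(-x,-y),(-x,+y)
w=toplane("top",top,.09);print(w.round(4));print("edges",[np.linalg.norm(w[i]-w[(i+1)%4]).round(4) for i in range(4)],"mean",w.mean(0).round(4))
for a,b in((3,0),(2,1)): d=w[a]*-1+w[b];print("yaw",np.arctan2(d[1],d[0]).round(3))
for z in(.1196,):print("ring top",toplane("top",f([[184,197]],[180,165]),z),"ring scene",toplane("scene",f([[608-400,125]],[275,215]),z))
# ring via white/rim ellipse: capture mean wing pixels
im=cv2.imread("pics/top0.png");g=cv2.cvtColor(im,cv2.COLOR_BGR2GRAY)
m=(g<110);m[:193]=0;m[212:]=0;m[:,:205]=0;m[:,226:]=0
print("dark top pix",toplane("top",contour(m),.14).mean(0).round(4))
for c,t in(("top","cap"),("top","wing"),("scene","wing"),("scene","cap")):
    for d in robot.trace(c,t)[:1]:
        e=d["pixels"];ys,xs=np.nonzero(e);print(c,t,round(d["conf"],2),d["extent"],toplane(c,[[xs.mean(),ys.mean()]],.135).round(4))
# predicted outlines for cap at candidates
s=robot.read_state();print(s["tcp_pos"],Rt.from_quat(s["tcp_rot"],scalar_first=True).as_matrix().round(4).tolist())
E
```

```text
[[0.6634 0.2053]
 [0.6473 0.0865]
 [0.5018 0.1072]
 [0.5185 0.2218]]
edges [np.float64(0.12), np.float64(0.147), np.float64(0.1158), np.float64(0.1459)] mean [0.5828 0.1552]
yaw -0.113
yaw -0.141
ring top [[0.58119491 0.15362343]] ring scene [[0.59087634 0.16144073]]
dark top pix [0.5807 0.1531]
top cap 0.62 [207.1, 193.0, 221.4, 210.9] [[0.5818 0.1548]]
top wing 0.66 [205.4, 193.7, 221.9, 210.1] [[0.5833 0.1539]]
scene wing 0.72 [108.1, 161.0, 172.4, 223.2] [[ 0.7214 -0.373 ]]
scene cap 0.86 [309.0, 225.2, 326.0, 243.7] [[0.5872 0.161 ]]
[0.23960573 0.49508142 0.25333936] [[-0.9001, 0.4357, 0.0], [0.4357, 0.9001, 0.0001], [0.0, 0.0001, -1.0]]
```

```bash
python3 -m handwheel '[{"x":-5,"y":-1.5,"z":0,"wz":2,"claw":1},{"x":-10,"y":-3.5,"z":0,"wz":4,"claw":1},{"x":-16,"y":-5.5,"z":0,"wz":6,"claw":0.7},{"x":-22,"y":-7.5,"z":0,"wz":8,"claw":0.6},{"x":-28,"y":-9.6,"z":1,"wz":10,"claw":0.5},{"x":-34,"y":-11.6,"z":2,"wz":12,"claw":0.5},{"x":-40,"y":-13.7,"z":3,"wz":12,"claw":0.5},{"x":-45.7,"y":-15.7,"z":4,"wz":12,"claw":0.5}]'
python3 - <<'E'
from h import *
x,y,ty,wy=.5825,.155,-.127,-.652
def R(a):return np.array([[np.cos(a),-np.sin(a)],[np.sin(a),np.cos(a)]])
out=[]
for c,(u,v) in(("top",(180,165)),("scene",(275,215))):
    im=cv2.resize(cv2.imread(f"pics/{c}0.png")[v:v+90,u:u+80],None,fx=5,fy=5,interpolation=cv2.INTER_CUBIC)
    def dr(P,col):
        q=((proj(c,P)-[u,v]+.5)*5-.5).round().astype(np.int32);cv2.polylines(im,[q],True,col,1)
    def rect(l,w,z,a):
        p=np.array([[1,1],[1,-1],[-1,-1],[-1,1]])*[l/2,w/2]@R(a).T+[x,y];return np.c_[p,np.full(4,z)]
    th=np.linspace(0,2*np.pi,60)
    dr(rect(.15,.12,.09,ty),(0,0,255));dr(rect(.048,.014,.1566,wy),(0,255,0));dr(rect(.048,.014,.1286,wy),(0,160,0))
    for r,z,k in((.037,.1196,(255,0,0)),(.037,.09,(255,120,0))):dr(np.c_[x+r*np.cos(th),y+r*np.sin(th),0*th+z],k)
    out.append(im)
cv2.imwrite("pics/ov.png",np.hstack(out))
E
```

```text
validation failed for argument at $[0]...
```

View pics/ov.png

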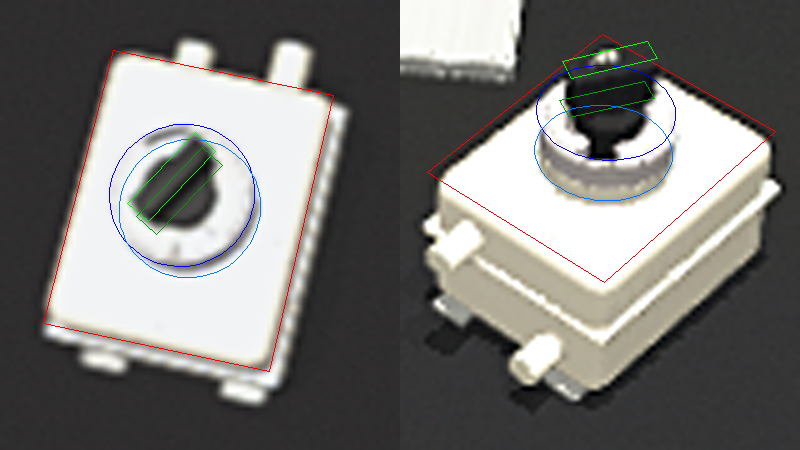

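The top-view overlay fits the tank edges and the ring. In the scene view the model sits about 2 px high. The move was refused, so rows probably need every key. I check the camera bias against the gripper's known pose and resend the move.

```bash
python3 - <<'E'
from h import *
out=[]
p=np.array([.2396,.4951,.2533]);ty=np.array([.4357,.9001,0]);tx=np.array([-.9001,.4357,0])
for c,(u,v) in(("top",(5,310)),("scene",(470,120))):
    im=cv2.resize(cv2.imread(f"pics/{c}0.png")[v:v+75,u:u+75],None,fx=5,fy=5,interpolation=cv2.INTER_CUBIC)
    for s in(-1,1):
        for w,col in((.0425,(0,255,0)),(.057,(0,0,255))):
            q=((proj(c,[p+s*w*ty+k*.011*tx+[0,0,-.009] for k in(-1,1)])-[u,v]+.5)*5).astype(np.int32);cv2.polylines(im,[q],False,col,1)
    out.append(im)
u,v=200,186
im=cv2.resize(cv2.imread("pics/top0.png")[v:v+33,u:u+33],None,fx=11,fy=11,interpolation=cv2.INTER_CUBIC)
im=cv2.resize(cv2.convertScaleAbs(im,alpha=2),(375,375));out=[cv2.resize(o,(264,264)) for o in out]+[cv2.resize(im,(264,264))]
cv2.imwrite("pics/grip.png",np.hstack(out))
E
python3 -m handwheel '[{"wx":0,"wy":0,"wz":2,"x":-5,"y":-1.5,"z":0,"claw":1},{"wx":0,"wy":0,"wz":4,"x":-10,"y":-3.5,"z":0,"claw":1},{"wx":0,"wy":0,"wz":6,"x":-16,"y":-5.5,"z":0,"claw":1},{"wx":0,"wy":0,"wz":8,"x":-22,"y":-7.5,"z":0,"claw":0.8},{"wx":0,"wy":0,"wz":10,"x":-28,"y":-9.6,"z":1,"claw":0.6},{"wx":0,"wy":0,"wz":12,"x":-34,"y":-11.6,"z":2,"claw":0.6},{"wx":0,"wy":0,"wz":12,"x":-40,"y":-13.7,"z":3,"claw":0.6},{"wx":0,"wy":0,"wz":12,"x":-45.7,"y":-15.7,"z":3,"claw":0.6}]'
```

```text
t: 1.9
tcp_pos: [0.5802, 0.1562, 0.2226]
tcp_rot: [-0.001, 0.324, 0.946, -0.0]
force: [1.5, 1.5, 1.2]
grip_width: 0.0512
finger_force: 0.0
```

View pics/grip.png

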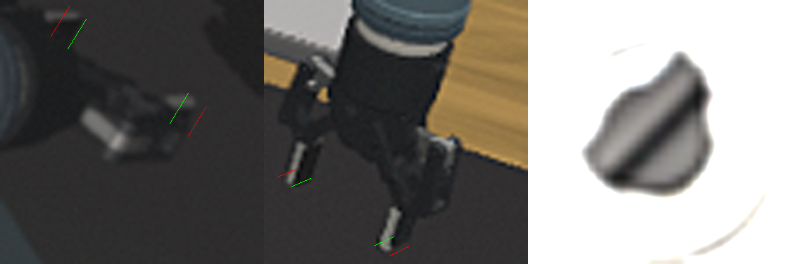

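The scene view reads about 1.3 px low at the gripper's known pose, so I trust the top view. In the zoomed panel the wing bar is centred near px (215.0,201.4), with yaw about -0.65.

```bash
cat >> h.py <<'E'
from scipy.spatial.transform import Rotation as Rt
def go(x,y,z,yaw=None):
    s=robot.read_state();R=Rt.from_quat(s["tcp_rot"],scalar_first=True).as_matrix()
    d=R.T@(np.array([x,y,z])-s["tcp_pos"]);cy=np.arctan2(R[1,0],R[0,0])
    out=""
    if yaw is not None: out="wz %.1f deg"%-np.degrees((yaw-cy+np.pi/2)%np.pi-np.pi/2)
    print("tcp",s["tcp_pos"].round(4),"yaw(mod pi)",round((cy+np.pi/2)%np.pi-np.pi/2,3),"tilt",np.degrees(np.arccos(-R[2,2])).round(2),"F",s["force"].round(1),"T",s["ft_torque"].round(2),"g",round(s["grip_width"],4),round(s["finger_force"],1),"t",round(s["t"],2));print("d cm",(d*100).round(2),out)
E
python3 - <<'E'
from h import *
print(toplane("top",[[215.0,201.4],[214.6,201]],.1566),toplane("top",[[216.4,204]],.1196))
go(.5825,.1545,.1535,-.65)
E
```

```text
[[0.57901236 0.15183792]
 [0.57993711 0.15293018]] [[0.58119491 0.15362343]]
tcp [0.5802 0.1562 0.2226] yaw(mod pi) -0.66 tilt 0.07 F [1.5 1.5 1.2] T [ 0.02 -0.07 -0.  ] g 0.0512 0.0 t 1.9
d cm [-0.29  0.01  6.91] wz -0.6 deg
```

```bash
python3 -m handwheel '[{"wx":0,"wy":0,"wz":0,"x":0,"y":-0.2,"z":1,"claw":0.5},{"wx":0,"wy":0,"wz":0,"x":0,"y":-0.2,"z":2,"claw":0.5},{"wx":0,"wy":0,"wz":0,"x":0,"y":-0.2,"z":3,"claw":0.5},{"wx":0,"wy":0,"wz":0,"x":0,"y":-0.2,"z":4,"claw":0.5},{"wx":0,"wy":0,"wz":0,"x":0,"y":-0.2,"z":5,"claw":0.45},{"wx":0,"wy":0,"wz":0,"x":0,"y":-0.2,"z":6,"claw":0.4},{"wx":0,"wy":0,"wz":0,"x":0,"y":-0.2,"z":6.7,"claw":0.35},{"wx":0,"wy":0,"wz":0,"x":0,"y":-0.2,"z":7,"claw":0.3}]'; python3 - <<'E'
from h import *
go(.581,.1537,.1535,-.65)
o=[]
for c in("top","scene"):
    robot.capture(c) 
for c,(u,v) in(("top",(180,165)),("scene",(275,205))):
    o.append(cv2.resize(robot.capture(c)[v:v+80,u:u+80],(400,400),interpolation=cv2.INTER_CUBIC))
cv2.imwrite("pics/desc.png",cv2.convertScaleAbs(np.hstack(o),alpha=1.5))
E
```

```text
t: 2.9
tcp_pos: [0.578, 0.1562, 0.1528]
tcp_rot: [-0.0, 0.324, 0.946, -0.0]
force: [-0.3, -0.6, -0.3]
grip_width: 0.0256
finger_force: 0.0
tcp [0.578  0.1562 0.1528] yaw(mod pi) -0.66 tilt 0.04 F [-0.3 -0.6 -0.3] T [0.04 0.03 0.  ] g 0.0256 0.0 t 2.9
d cm [-0.4  -0.02 -0.07] wz -0.6 deg
```

View pics/desc.png

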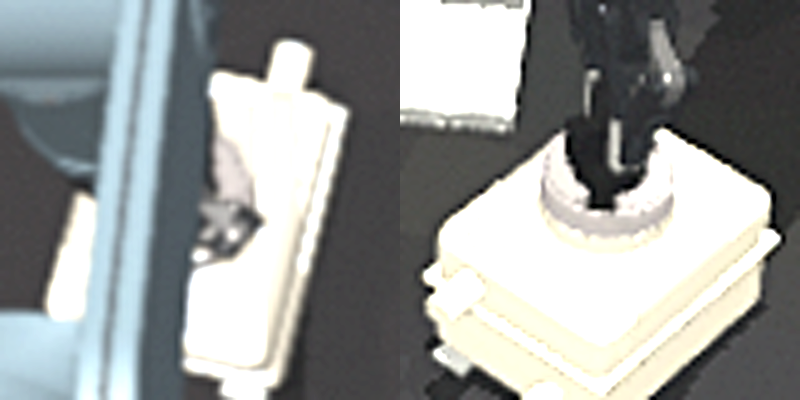

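The fingers straddle the bar at the right height. The TCP is about 4 mm off along the bar, so I correct that and then close in small steps while watching the force.

```bash
python3 -m handwheel '[{"wx":0,"wy":0,"wz":-0.5,"x":-0.1,"y":0,"z":0,"claw":0.3},{"wx":0,"wy":0,"wz":-0.5,"x":-0.2,"y":0,"z":0,"claw":0.28},{"wx":0,"wy":0,"wz":-0.5,"x":-0.35,"y":0,"z":0,"claw":0.26},{"wx":0,"wy":0,"wz":-0.5,"x":-0.35,"y":0,"z":0,"claw":0.24},{"wx":0,"wy":0,"wz":-0.5,"x":-0.35,"y":0,"z":0,"claw":0.22},{"wx":0,"wy":0,"wz":-0.5,"x":-0.35,"y":0,"z":0,"claw":0.21},{"wx":0,"wy":0,"wz":-0.5,"x":-0.35,"y":0,"z":0,"claw":0.20},{"wx":0,"wy":0,"wz":-0.5,"x":-0.35,"y":0,"z":0,"claw":0.19}]';  python3 -c "
from h import *
go(.581,.1537,.1535,-.65)"
```

```text
t: 4.1
tcp_pos: [0.5812, 0.1543, 0.1537]
tcp_rot: [0.0, 0.32, 0.947, 0.0]
force: [1.5, 2.3, 0.7]
grip_width: 0.0162
finger_force: 1.2
tcp [0.5812 0.1543 0.1537] yaw(mod pi) -0.651 tilt 0.05 F [1.5 2.3 0.7] T [ 0.26 -0.29 -0.02] g 0.0162 1.2 t 4.1
d cm [-0.02 -0.06  0.02] wz -0.1 deg
```

One finger touches and pushes the tool toward +y, so I shift 1 mm and keep closing.

```bash
python3 -m handwheel '[{"wx":0,"wy":0,"wz":0,"x":0,"y":0.05,"z":0,"claw":0.19},{"wx":0,"wy":0,"wz":0,"x":0,"y":0.1,"z":0,"claw":0.19},{"wx":0,"wy":0,"wz":0,"x":0,"y":0.12,"z":0,"claw":0.19},{"wx":0,"wy":0,"wz":0,"x":0,"y":0.12,"z":0,"claw":0.185},{"wx":0,"wy":0,"wz":0,"x":0,"y":0.12,"z":0,"claw":0.18},{"wx":0,"wy":0,"wz":0,"x":0,"y":0.12,"z":0,"claw":0.175},{"wx":0,"wy":0,"wz":0,"x":0,"y":0.12,"z":0,"claw":0.17},{"wx":0,"wy":0,"wz":0,"x":0,"y":0.12,"z":0,"claw":0.17}]';  python3 -c "
from h import *
go(.581,.1537,.1535,-.65)"
```

```text
t: 5.1
tcp_pos: [0.5816, 0.1553, 0.1532]
tcp_rot: [-0.0, 0.32, 0.947, 0.0]
force: [0.3, 2.4, -1.7]
grip_width: 0.0147
finger_force: 4.3
tcp [0.5816 0.1553 0.1532] yaw(mod pi) -0.651 tilt 0.02 F [ 0.3  2.4 -1.7] T [ 0.46 -0.24  0.01] g 0.0147 4.3 t 5.1
d cm [-0.05 -0.16 -0.03] wz -0.1 deg
```

```bash
python3 -m handwheel '[{"wx":0,"wy":0,"wz":0,"x":0,"y":0.03,"z":0,"claw":0.165},{"wx":0,"wy":0,"wz":0,"x":0,"y":0.03,"z":0,"claw":0.16},{"wx":0,"wy":0,"wz":0,"x":0,"y":0.03,"z":0,"claw":0.15},{"wx":0,"wy":0,"wz":0,"x":0,"y":0.03,"z":0,"claw":0.13},{"wx":0,"wy":0,"wz":0,"x":0,"y":0.03,"z":0,"claw":0.1},{"wx":0,"wy":0,"wz":0,"x":0,"y":0.03,"z":0,"claw":0},{"wx":0,"wy":0,"wz":0,"x":0,"y":0.03,"z":0,"claw":0},{"wx":0,"wy":0,"wz":0,"x":0,"y":0.03,"z":0,"claw":0}]';  python3 -c "
from h import *
go(.581,.1537,.1535,-.65)"
```

```text
t: 6.1
tcp_pos: [0.5818, 0.1556, 0.1534]
tcp_rot: [0.0, 0.32, 0.947, 0.0]
force: [0.6, 5.1, -1.9]
grip_width: 0.0129
finger_force: 58.5
tcp [0.5818 0.1556 0.1534] yaw(mod pi) -0.652 tilt 0.03 F [ 0.6  5.1 -1.9] T [ 0.93 -0.28 -0.03] g 0.0129 58.5 t 6.1
d cm [-0.05 -0.2  -0.01] wz -0.1 deg
```

```bash
python3 -m handwheel '[{"wx":0,"wy":0,"wz":-1.5,"x":0.03,"y":0.04,"z":0,"claw":0},{"wx":0,"wy":0,"wz":-3,"x":0.03,"y":0.04,"z":0,"claw":0},{"wx":0,"wy":0,"wz":-4.5,"x":0.03,"y":0.04,"z":0,"claw":0},{"wx":0,"wy":0,"wz":-6,"x":0.03,"y":0.04,"z":0,"claw":0},{"wx":0,"wy":0,"wz":-7.5,"x":0.03,"y":0.04,"z":0,"claw":0},{"wx":0,"wy":0,"wz":-9,"x":0.03,"y":0.04,"z":0,"claw":0},{"wx":0,"wy":0,"wz":-10.5,"x":0.03,"y":0.04,"z":0,"claw":0},{"wx":0,"wy":0,"wz":-12,"x":0.03,"y":0.04,"z":0,"claw":0}]';  python3 -c "
from h import *
go(.581,.1537,.1535,-.65)"
```

```text
t: 7.1
tcp_pos: [0.5818, 0.1556, 0.1534]
tcp_rot: [-0.0, 0.218, 0.976, -0.0]
force: [-1.3, -1.6, 1.8]
grip_width: 0.0129
finger_force: 58.9
tcp [0.5818 0.1556 0.1534] yaw(mod pi) -0.44 tilt 0.02 F [-1.3 -1.6  1.8] T [-0.38  0.2  -0.05] g 0.0129 58.9 t 7.1
d cm [-0.01 -0.2  -0.01] wz 12.0 deg
```

```bash
python3 -m handwheel '[{"wx":0,"wy":0,"wz":-0.3,"x":0,"y":0,"z":0,"claw":0},{"wx":0,"wy":0,"wz":-0.6,"x":0,"y":0,"z":0,"claw":0},{"wx":0,"wy":0,"wz":-0.9,"x":0,"y":0,"z":0,"claw":0},{"wx":0,"wy":0,"wz":-1.2,"x":0,"y":0,"z":0,"claw":0},{"wx":0,"wy":0,"wz":-1.5,"x":0,"y":0,"z":0,"claw":0},{"wx":0,"wy":0,"wz":-1.8,"x":0,"y":0,"z":0,"claw":0},{"wx":0,"wy":0,"wz":-2,"x":0,"y":0,"z":0,"claw":0},{"wx":0,"wy":0,"wz":-2,"x":0,"y":0,"z":0,"claw":0}]';  python3 -c "
from h import *
go(.581,.1537,.1535,-.65)"
```

```text
t: 8.1
tcp_pos: [0.5818, 0.1559, 0.1534]
tcp_rot: [0.0, 0.202, 0.979, 0.0]
force: [-2.0, -2.5, 1.6]
grip_width: 0.0134
finger_force: 59.0
tcp [0.5818 0.1559 0.1534] yaw(mod pi) -0.407 tilt 0.01 F [-2.  -2.5  1.6] T [-0.48  0.2   0.02] g 0.0134 59.0 t 8.1
d cm [-0.01 -0.23 -0.01] wz 13.9 deg
```

```bash
python3 -m handwheel '[{"wx":0,"wy":0,"wz":-0.3,"x":0,"y":0,"z":0,"claw":0},{"wx":0,"wy":0,"wz":-0.6,"x":0,"y":0,"z":0,"claw":0},{"wx":0,"wy":0,"wz":-0.9,"x":0,"y":0,"z":0,"claw":0},{"wx":0,"wy":0,"wz":-1.2,"x":0,"y":0,"z":0,"claw":0},{"wx":0,"wy":0,"wz":-1.5,"x":0,"y":0,"z":0,"claw":0},{"wx":0,"wy":0,"wz":-1.8,"x":0,"y":0,"z":0,"claw":0},{"wx":0,"wy":0,"wz":-2,"x":0,"y":0,"z":0,"claw":0},{"wx":0,"wy":0,"wz":-2,"x":0,"y":0,"z":0,"claw":0}]';  python3 -c "
from h import *
go(.581,.1537,.1535,-.65)"
```

```text
t: 9.1
tcp_pos: [0.5818, 0.156, 0.1534]
tcp_rot: [0.0, 0.185, 0.983, 0.0]
force: [-0.5, -0.0, 1.9]
grip_width: 0.0127
finger_force: 58.9
tcp [0.5818 0.156  0.1534] yaw(mod pi) -0.372 tilt 0.01 F [-0.5 -0.   1.9] T [-0.12  0.09 -0.01] g 0.0127 58.9 t 9.1
d cm [-0.   -0.24 -0.01] wz 15.9 deg
```

```bash
cat > chk.py <<'E'
from h import *
import sys
go(.581,.1537,.1535)
s=robot.read_state();sys.exit(abs(s["ft_torque"][2])>.12 or np.linalg.norm(s["force"])>9)
E
python3 -m handwheel '[{"wx":0,"wy":0,"wz":-0.3,"x":0,"y":0,"z":0,"claw":0},{"wx":0,"wy":0,"wz":-0.6,"x":0,"y":0,"z":0,"claw":0},{"wx":0,"wy":0,"wz":-0.9,"x":0,"y":0,"z":0,"claw":0},{"wx":0,"wy":0,"wz":-1.2,"x":0,"y":0,"z":0,"claw":0},{"wx":0,"wy":0,"wz":-1.5,"x":0,"y":0,"z":0,"claw":0},{"wx":0,"wy":0,"wz":-1.8,"x":0,"y":0,"z":0,"claw":0},{"wx":0,"wy":0,"wz":-2,"x":0,"y":0,"z":0,"claw":0},{"wx":0,"wy":0,"wz":-2,"x":0,"y":0,"z":0,"claw":0}]' >/dev/null; python3 chk.py && python3 -m handwheel '[{"wx":0,"wy":0,"wz":-0.3,"x":0,"y":0,"z":0,"claw":0},{"wx":0,"wy":0,"wz":-0.6,"x":0,"y":0,"z":0,"claw":0},{"wx":0,"wy":0,"wz":-0.9,"x":0,"y":0,"z":0,"claw":0},{"wx":0,"wy":0,"wz":-1.2,"x":0,"y":0,"z":0,"claw":0},{"wx":0,"wy":0,"wz":-1.5,"x":0,"y":0,"z":0,"claw":0},{"wx":0,"wy":0,"wz":-1.8,"x":0,"y":0,"z":0,"claw":0},{"wx":0,"wy":0,"wz":-2,"x":0,"y":0,"z":0,"claw":0},{"wx":0,"wy":0,"wz":-2,"x":0,"y":0,"z":0,"claw":0}]' >/dev/null && python3 chk.py && python3 -m handwheel '[{"wx":0,"wy":0,"wz":-0.3,"x":0,"y":0,"z":0,"claw":0},{"wx":0,"wy":0,"wz":-0.6,"x":0,"y":0,"z":0,"claw":0},{"wx":0,"wy":0,"wz":-0.9,"x":0,"y":0,"z":0,"claw":0},{"wx":0,"wy":0,"wz":-1.2,"x":0,"y":0,"z":0,"claw":0},{"wx":0,"wy":0,"wz":-1.5,"x":0,"y":0,"z":0,"claw":0},{"wx":0,"wy":0,"wz":-1.8,"x":0,"y":0,"z":0,"claw":0},{"wx":0,"wy":0,"wz":-2,"x":0,"y":0,"z":0,"claw":0},{"wx":0,"wy":0,"wz":-2,"x":0,"y":0,"z":0,"claw":0}]' >/dev/null && python3 chk.py
```

```text
tcp [0.5818 0.1559 0.1534] yaw(mod pi) -0.337 tilt 0.01 F [-0.4  0.5  2.1] T [ 0.07  0.11 -0.04] g 0.0125 59.0 t 10.1
d cm [ 0.01 -0.23 -0.01] False
```

```bash
sed -i 's/sys.exit(\(.*\))$/sys.exit(int(\1))/' chk.py
python3 -m handwheel '[{"wx":0,"wy":0,"wz":-0.3,"x":0,"y":0,"z":0,"claw":0},{"wx":0,"wy":0,"wz":-0.6,"x":0,"y":0,"z":0,"claw":0},{"wx":0,"wy":0,"wz":-0.9,"x":0,"y":0,"z":0,"claw":0},{"wx":0,"wy":0,"wz":-1.2,"x":0,"y":0,"z":0,"claw":0},{"wx":0,"wy":0,"wz":-1.5,"x":0,"y":0,"z":0,"claw":0},{"wx":0,"wy":0,"wz":-1.8,"x":0,"y":0,"z":0,"claw":0},{"wx":0,"wy":0,"wz":-2,"x":0,"y":0,"z":0,"claw":0},{"wx":0,"wy":0,"wz":-2,"x":0,"y":0,"z":0,"claw":0}]' >/dev/null; python3 chk.py && python3 -m handwheel '[{"wx":0,"wy":0,"wz":-0.3,"x":0,"y":0,"z":0,"claw":0},{"wx":0,"wy":0,"wz":-0.6,"x":0,"y":0,"z":0,"claw":0},{"wx":0,"wy":0,"wz":-0.9,"x":0,"y":0,"z":0,"claw":0},{"wx":0,"wy":0,"wz":-1.2,"x":0,"y":0,"z":0,"claw":0},{"wx":0,"wy":0,"wz":-1.5,"x":0,"y":0,"z":0,"claw":0},{"wx":0,"wy":0,"wz":-1.8,"x":0,"y":0,"z":0,"claw":0},{"wx":0,"wy":0,"wz":-2,"x":0,"y":0,"z":0,"claw":0},{"wx":0,"wy":0,"wz":-2,"x":0,"y":0,"z":0,"claw":0}]' >/dev/null && python3 chk.py && python3 -m handwheel '[{"wx":0,"wy":0,"wz":-0.3,"x":0,"y":0,"z":0,"claw":0},{"wx":0,"wy":0,"wz":-0.6,"x":0,"y":0,"z":0,"claw":0},{"wx":0,"wy":0,"wz":-0.9,"x":0,"y":0,"z":0,"claw":0},{"wx":0,"wy":0,"wz":-1.2,"x":0,"y":0,"z":0,"claw":0},{"wx":0,"wy":0,"wz":-1.5,"x":0,"y":0,"z":0,"claw":0},{"wx":0,"wy":0,"wz":-1.8,"x":0,"y":0,"z":0,"claw":0},{"wx":0,"wy":0,"wz":-2,"x":0,"y":0,"z":0,"claw":0},{"wx":0,"wy":0,"wz":-2,"x":0,"y":0,"z":0,"claw":0}]' >/dev/null && python3 chk.py
```

```text
tcp [0.5818 0.1558 0.1534] yaw(mod pi) -0.302 tilt 0.0 F [-0.1  0.5  2.9] T [ 0.07  0.12 -0.05] g 0.013 59.1 t 11.1
d cm [ 0.01 -0.23 -0.01] 
tcp [0.5819 0.1559 0.1534] yaw(mod pi) -0.268 tilt 0.01 F [0.1 0.6 2.6] T [ 0.09 -0.07 -0.81] g 0.0133 60.8 t 12.1
d cm [ 0.03 -0.23 -0.01]
```

The stop is felt: torque -0.81 Nm at yaw -0.268. I back off 1° and check the contact.

```bash
python3 -m handwheel '[{"wx":0,"wy":0,"wz":0.5,"x":0,"y":0,"z":0,"claw":0},{"wx":0,"wy":0,"wz":1,"x":0,"y":0,"z":0,"claw":0},{"wx":0,"wy":0,"wz":1,"x":0,"y":0,"z":0,"claw":0},{"wx":0,"wy":0,"wz":1,"x":0,"y":0,"z":0,"claw":0},{"wx":0,"wy":0,"wz":1,"x":0,"y":0,"z":0,"claw":0},{"wx":0,"wy":0,"wz":1,"x":0,"y":0,"z":0,"claw":0},{"wx":0,"wy":0,"wz":1,"x":0,"y":0,"z":0,"claw":0},{"wx":0,"wy":0,"wz":1,"x":0,"y":0,"z":0,"claw":0}]' >/dev/null; python3 chk.py
```

```text
tcp [0.5818 0.1558 0.1534] yaw(mod pi) -0.285 tilt 0.0 F [1.  1.3 1.7] T [ 0.15 -0.   -0.33] g 0.0131 59.2 t 13.1
d cm [ 0.02 -0.23 -0.01]
```

```bash
python3 -m handwheel '[{"wx":0,"wy":0,"wz":1.2,"x":0,"y":0,"z":0,"claw":0},{"wx":0,"wy":0,"wz":2.4,"x":0,"y":0,"z":0,"claw":0},{"wx":0,"wy":0,"wz":3.6,"x":0,"y":0,"z":0,"claw":0},{"wx":0,"wy":0,"wz":4.8,"x":0,"y":0,"z":0,"claw":0},{"wx":0,"wy":0,"wz":6,"x":0,"y":0,"z":0,"claw":0},{"wx":0,"wy":0,"wz":7.2,"x":0,"y":0,"z":0,"claw":0},{"wx":0,"wy":0,"wz":8.3,"x":0,"y":0,"z":0,"claw":0},{"wx":0,"wy":0,"wz":8.3,"x":0,"y":0,"z":0,"claw":0}]' >/dev/null; python3 chk.py && python3 -m handwheel '[{"wx":0,"wy":0,"wz":0,"x":0,"y":0,"z":0.02,"claw":0},{"wx":0,"wy":0,"wz":0,"x":0,"y":0,"z":0.04,"claw":0},{"wx":0,"wy":0,"wz":0,"x":0,"y":0,"z":0.06,"claw":0},{"wx":0,"wy":0,"wz":0,"x":0,"y":0,"z":0.08,"claw":0},{"wx":0,"wy":0,"wz":0,"x":0,"y":0,"z":0.1,"claw":0},{"wx":0,"wy":0,"wz":0,"x":0,"y":0,"z":0.12,"claw":0},{"wx":0,"wy":0,"wz":0,"x":0,"y":0,"z":0.14,"claw":0},{"wx":0,"wy":0,"wz":0,"x":0,"y":0,"z":0.15,"claw":0}]'  >/dev/null; python3 chk.py
```

```text
tcp [0.5819 0.1558 0.1534] yaw(mod pi) -0.43 tilt 0.01 F [1.3 0.3 2.3] T [ 0.01 -0.14 -0.05] g 0.0131 59.0 t 14.1
d cm [-0.01 -0.22 -0.01] 
tcp [0.5819 0.1558 0.152 ] yaw(mod pi) -0.43 tilt 0.01 F [ 0.5 -0.8  3.7] T [-0.19 -0.07  0.02] g 0.0127 59.4 t 15.1
d cm [-0.01 -0.23 -0.15]
```

```bash
python3 -m handwheel '[{"wx":0,"wy":0,"wz":0,"x":0,"y":0,"z":0.02,"claw":0},{"wx":0,"wy":0,"wz":0,"x":0,"y":0,"z":0.05,"claw":0},{"wx":0,"wy":0,"wz":0,"x":0,"y":0,"z":0.08,"claw":0},{"wx":0,"wy":0,"wz":0,"x":0,"y":0,"z":0.1,"claw":0},{"wx":0,"wy":0,"wz":0,"x":0,"y":0,"z":0.13,"claw":0},{"wx":0,"wy":0,"wz":0,"x":0,"y":0,"z":0.16,"claw":0},{"wx":0,"wy":0,"wz":0,"x":0,"y":0,"z":0.18,"claw":0},{"wx":0,"wy":0,"wz":0,"x":0,"y":0,"z":0.2,"claw":0}]'  >/dev/null; python3 chk.py
```

```text
tcp [0.5819 0.1558 0.1501] yaw(mod pi) -0.43 tilt 0.02 F [ 0.8 -0.6  5.7] T [-0.21 -0.08  0.03] g 0.0129 59.6 t 16.1
d cm [-0.01 -0.23 -0.34]
```

```bash
python3 -m handwheel '[{"wx":0,"wy":0,"wz":0,"x":0,"y":0,"z":0.04,"claw":0},{"wx":0,"wy":0,"wz":0,"x":0,"y":0,"z":0.08,"claw":0},{"wx":0,"wy":0,"wz":0,"x":0,"y":0,"z":0.12,"claw":0},{"wx":0,"wy":0,"wz":0,"x":0,"y":0,"z":0.16,"claw":0},{"wx":0,"wy":0,"wz":0,"x":0,"y":0,"z":0.2,"claw":0},{"wx":0,"wy":0,"wz":0,"x":0,"y":0,"z":0.24,"claw":0},{"wx":0,"wy":0,"wz":0,"x":0,"y":0,"z":0.28,"claw":0},{"wx":0,"wy":0,"wz":0,"x":0,"y":0,"z":0.3,"claw":0}]'  >/dev/null; python3 chk.py
```

```text
tcp [0.5819 0.1558 0.1474] yaw(mod pi) -0.43 tilt 0.03 F [-0.6 -0.7  7.4] T [-0.24  0.11  0.03] g 0.0128 59.9 t 17.1
d cm [-0.01 -0.23 -0.61]
```

```bash
sed -i 's/>9/>14/' chk.py; python3 -m handwheel '[{"wx":0,"wy":0,"wz":-1,"x":0,"y":0,"z":0,"claw":0},{"wx":0,"wy":0,"wz":-2,"x":0,"y":0,"z":0,"claw":0},{"wx":0,"wy":0,"wz":-3,"x":0,"y":0,"z":0,"claw":0},{"wx":0,"wy":0,"wz":-4,"x":0,"y":0,"z":0,"claw":0},{"wx":0,"wy":0,"wz":-5,"x":0,"y":0,"z":0,"claw":0},{"wx":0,"wy":0,"wz":-6,"x":0,"y":0,"z":0,"claw":0},{"wx":0,"wy":0,"wz":-7,"x":0,"y":0,"z":0,"claw":0},{"wx":0,"wy":0,"wz":-8,"x":0,"y":0,"z":0,"claw":0}]'  >/dev/null; python3 chk.py && python3 -m handwheel '[{"wx":0,"wy":0,"wz":-0.5,"x":0,"y":0,"z":0,"claw":0},{"wx":0,"wy":0,"wz":-1,"x":0,"y":0,"z":0,"claw":0},{"wx":0,"wy":0,"wz":-1.5,"x":0,"y":0,"z":0,"claw":0},{"wx":0,"wy":0,"wz":-2,"x":0,"y":0,"z":0,"claw":0},{"wx":0,"wy":0,"wz":-2,"x":0,"y":0,"z":0,"claw":0},{"wx":0,"wy":0,"wz":-2,"x":0,"y":0,"z":0,"claw":0},{"wx":0,"wy":0,"wz":-2,"x":0,"y":0,"z":0,"claw":0},{"wx":0,"wy":0,"wz":-2,"x":0,"y":0,"z":0,"claw":0}]'  >/dev/null && python3 chk.py
```

```text
tcp [0.5819 0.1558 0.1475] yaw(mod pi) -0.29 tilt 0.03 F [-1.  -1.2  7.7] T [-0.24  0.14 -0.03] g 0.0126 59.9 t 18.1
d cm [ 0.02 -0.23 -0.6 ] 
tcp [0.5819 0.1558 0.1475] yaw(mod pi) -0.255 tilt 0.03 F [-1.1  0.2  7.8] T [-0.25  0.14  0.04] g 0.013 59.9 t 19.1
d cm [ 0.03 -0.23 -0.6 ]
```

It is past the stop with no torque. I turn the remaining 39°.

```bash
python3 -m handwheel '[{"wx":0,"wy":0,"wz":-1.5,"x":0,"y":0,"z":0,"claw":0},{"wx":0,"wy":0,"wz":-3,"x":0,"y":0,"z":0,"claw":0},{"wx":0,"wy":0,"wz":-5,"x":0,"y":0,"z":0,"claw":0},{"wx":0,"wy":0,"wz":-7,"x":0,"y":0,"z":0,"claw":0},{"wx":0,"wy":0,"wz":-9,"x":0,"y":0,"z":0,"claw":0},{"wx":0,"wy":0,"wz":-11,"x":0,"y":0,"z":0,"claw":0},{"wx":0,"wy":0,"wz":-12,"x":0,"y":0,"z":0,"claw":0},{"wx":0,"wy":0,"wz":-13,"x":0,"y":0,"z":0,"claw":0}]'  >/dev/null; python3 chk.py && python3 -m handwheel '[{"wx":0,"wy":0,"wz":-1.5,"x":0,"y":0,"z":0,"claw":0},{"wx":0,"wy":0,"wz":-3,"x":0,"y":0,"z":0,"claw":0},{"wx":0,"wy":0,"wz":-5,"x":0,"y":0,"z":0,"claw":0},{"wx":0,"wy":0,"wz":-7,"x":0,"y":0,"z":0,"claw":0},{"wx":0,"wy":0,"wz":-9,"x":0,"y":0,"z":0,"claw":0},{"wx":0,"wy":0,"wz":-11,"x":0,"y":0,"z":0,"claw":0},{"wx":0,"wy":0,"wz":-12,"x":0,"y":0,"z":0,"claw":0},{"wx":0,"wy":0,"wz":-13,"x":0,"y":0,"z":0,"claw":0}]'  >/dev/null && python3 chk.py && python3 -m handwheel '[{"wx":0,"wy":0,"wz":-1.5,"x":0,"y":0,"z":0,"claw":0},{"wx":0,"wy":0,"wz":-3,"x":0,"y":0,"z":0,"claw":0},{"wx":0,"wy":0,"wz":-5,"x":0,"y":0,"z":0,"claw":0},{"wx":0,"wy":0,"wz":-7,"x":0,"y":0,"z":0,"claw":0},{"wx":0,"wy":0,"wz":-9,"x":0,"y":0,"z":0,"claw":0},{"wx":0,"wy":0,"wz":-11,"x":0,"y":0,"z":0,"claw":0},{"wx":0,"wy":0,"wz":-12,"x":0,"y":0,"z":0,"claw":0},{"wx":0,"wy":0,"wz":-13,"x":0,"y":0,"z":0,"claw":0}]'  >/dev/null && python3 chk.py
```

```text
tcp [0.5819 0.1558 0.1475] yaw(mod pi) -0.028 tilt 0.04 F [-0.9 -0.7  7.3] T [-0.27  0.09 -0.04] g 0.0132 59.9 t 20.1
d cm [ 0.09 -0.21 -0.6 ] 
tcp [0.5823 0.1556 0.1476] yaw(mod pi) 0.199 tilt 0.09 F [ 1.  -1.7  8.5] T [-0.45 -0.06 -0.04] g 0.0127 59.9 t 21.1
d cm [ 0.16 -0.16 -0.59] 
tcp [0.5827 0.1555 0.1478] yaw(mod pi) 0.426 tilt 0.14 F [ 0.5 -1.8  9.1] T [-0.45 -0.21 -0.1 ] g 0.0131 59.9 t 22.1
d cm [ 0.23 -0.09 -0.57]
```

```bash
python3 -m handwheel '[{"wx":0,"wy":0,"wz":0,"x":0,"y":0,"z":-0.1,"claw":0},{"wx":0,"wy":0,"wz":0,"x":0,"y":0,"z":-0.2,"claw":0},{"wx":0,"wy":0,"wz":0,"x":0,"y":0,"z":-0.3,"claw":0},{"wx":0,"wy":0,"wz":0,"x":0,"y":0,"z":-0.4,"claw":0},{"wx":0,"wy":0,"wz":0,"x":0,"y":0,"z":-0.5,"claw":0},{"wx":0,"wy":0,"wz":0,"x":0,"y":0,"z":-0.6,"claw":0},{"wx":0,"wy":0,"wz":0,"x":0,"y":0,"z":-0.7,"claw":0},{"wx":0,"wy":0,"wz":0,"x":0,"y":0,"z":-0.8,"claw":0}]'  >/dev/null; python3 chk.py && python3 -m handwheel '[{"wx":0,"wy":0,"wz":0,"x":0,"y":0,"z":-0.1,"claw":0},{"wx":0,"wy":0,"wz":0,"x":0,"y":0,"z":-0.2,"claw":0},{"wx":0,"wy":0,"wz":0,"x":0,"y":0,"z":-0.3,"claw":0},{"wx":0,"wy":0,"wz":0,"x":0,"y":0,"z":-0.35,"claw":0},{"wx":0,"wy":0,"wz":0,"x":0,"y":0,"z":-0.4,"claw":0},{"wx":0,"wy":0,"wz":0,"x":0,"y":0,"z":-0.4,"claw":0},{"wx":0,"wy":0,"wz":0,"x":0,"y":0,"z":-0.4,"claw":0},{"wx":0,"wy":0,"wz":0,"x":0,"y":0,"z":-0.4,"claw":0}]'  >/dev/null && python3 chk.py
```

```text
tcp [0.5819 0.1556 0.1544] yaw(mod pi) 0.425 tilt 0.02 F [ 5.3 -2.3 -0.6] T [-0.58 -1.01  0.01] g 0.0133 58.8 t 23.1
d cm [ 0.16 -0.14  0.09] 
tcp [0.5814 0.1561 0.1589] yaw(mod pi) 0.425 tilt 0.05 F [-0.2 -0.7 -1.4] T [-0.12  0.    0.01] g 0.0131 58.6 t 24.1
d cm [ 0.13 -0.2   0.54]
```

The cap is off its stop: F_z is about -1.4 N, which is the cap's weight. I lift it clear and measure the tray again.

```bash
python3 -m handwheel '[{"wx":0,"wy":0,"wz":0,"x":0,"y":0,"z":-0.4,"claw":0},{"wx":0,"wy":0,"wz":0,"x":0,"y":0,"z":-0.8,"claw":0},{"wx":0,"wy":0,"wz":0,"x":0,"y":0,"z":-1.4,"claw":0},{"wx":0,"wy":0,"wz":0,"x":0,"y":0,"z":-2.2,"claw":0},{"wx":0,"wy":0,"wz":0,"x":0,"y":0,"z":-3.5,"claw":0},{"wx":0,"wy":0,"wz":0,"x":0,"y":0,"z":-5,"claw":0},{"wx":0,"wy":0,"wz":0,"x":0,"y":0,"z":-6.5,"claw":0},{"wx":0,"wy":0,"wz":0,"x":0,"y":0,"z":-8,"claw":0}]'  >/dev/null;  python3 - <<'E'
from h import *
im=robot.capture("top")
for d in robot.trace("top","tray"):
    for z in(.018,.004):
        w=toplane("top",contour(d["pixels"]),z).astype(np.float32)
        (x,y),s,a=cv2.minAreaRect(w);print(round(d["conf"],2),np.round([x,y,*s,a],3))
go(.541,-.209,.20)
sc=robot.capture("scene");cv2.imwrite("pics/lift.png",cv2.resize(sc[110:320,160:440],None,fx=2.5,fy=2.5))
E
```

```text
0.67 [ 0.448 -0.04   0.117  0.1   27.113]
0.67 [ 0.449 -0.04   0.118  0.102 27.113]
0.58 [ 0.326 -0.359  0.179  0.207 35.643]
0.58 [ 0.326 -0.363  0.181  0.21  35.643]
0.57 [ 0.541 -0.211  0.153  0.13   0.663]
0.57 [ 0.543 -0.213  0.155  0.131  0.663]
tcp [0.5829 0.156  0.2415] yaw(mod pi) 0.425 tilt 0.25 F [ 0.4 -0.  -1.2] T [ 0.02  0.07 -0.01] g 0.013 58.7 t 25.2
d cm [ 18.9  -31.51   4.12]
```

View pics/lift.png

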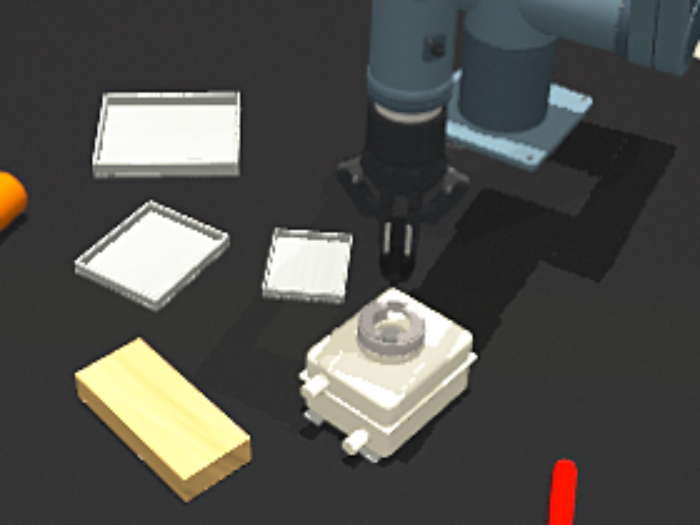

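The tank neck is empty and the cap hangs in the gripper. The middle tray measures 153 x 130 mm, centred at (0.541,-0.211). I go there.

```bash
python3 -m handwheel '[{"wx":0,"wy":0,"wz":0,"x":1,"y":-1.7,"z":0,"claw":0},{"wx":0,"wy":0,"wz":0,"x":2.9,"y":-4.9,"z":0,"claw":0},{"wx":0,"wy":0,"wz":0,"x":5.5,"y":-9.2,"z":0,"claw":0},{"wx":0,"wy":0,"wz":0,"x":8.5,"y":-14.2,"z":0,"claw":0},{"wx":0,"wy":0,"wz":0,"x":11.5,"y":-19.2,"z":0,"claw":0},{"wx":0,"wy":0,"wz":0,"x":14.5,"y":-24.2,"z":0,"claw":0},{"wx":0,"wy":0,"wz":0,"x":17,"y":-28.4,"z":1,"claw":0},{"wx":0,"wy":0,"wz":0,"x":18.4,"y":-30.7,"z":2.5,"claw":0}]' >/dev/null; python3 -m handwheel '[{"wx":0,"wy":0,"wz":0,"x":0.3,"y":-0.5,"z":2,"claw":0},{"wx":0,"wy":0,"wz":0,"x":0.5,"y":-0.9,"z":4,"claw":0},{"wx":0,"wy":0,"wz":0,"x":0.5,"y":-0.9,"z":6,"claw":0},{"wx":0,"wy":0,"wz":0,"x":0.5,"y":-0.9,"z":8,"claw":0},{"wx":0,"wy":0,"wz":0,"x":0.5,"y":-0.9,"z":10,"claw":0},{"wx":0,"wy":0,"wz":0,"x":0.5,"y":-0.9,"z":11.5,"claw":0},{"wx":0,"wy":0,"wz":0,"x":0.5,"y":-0.9,"z":12.5,"claw":0},{"wx":0,"wy":0,"wz":0,"x":0.5,"y":-0.9,"z":13,"claw":0}]' >/dev/null; python3 -c "
from h import *
go(.541,-.211,.0578)"
```

```text
tcp [ 0.5398 -0.2101  0.0833] yaw(mod pi) 0.425 tilt 0.04 F [ 0.9 -0.7 -1.2] T [ 0.03 -0.04 -0.  ] g 0.0129 58.8 t 27.25
d cm [-0.08 -0.13  2.55]
```

```bash
python3 -m handwheel '[{"wx":0,"wy":0,"wz":0,"x":0,"y":0,"z":0.5,"claw":0},{"wx":0,"wy":0,"wz":0,"x":0,"y":0,"z":1,"claw":0},{"wx":0,"wy":0,"wz":0,"x":0,"y":0,"z":1.4,"claw":0},{"wx":0,"wy":0,"wz":0,"x":0,"y":0,"z":1.7,"claw":0},{"wx":0,"wy":0,"wz":0,"x":0,"y":0,"z":1.9,"claw":0},{"wx":0,"wy":0,"wz":0,"x":0,"y":0,"z":2.1,"claw":0},{"wx":0,"wy":0,"wz":0,"x":0,"y":0,"z":2.2,"claw":0},{"wx":0,"wy":0,"wz":0,"x":0,"y":0,"z":2.2,"claw":0}]' >/dev/null; sed -i 's/>14/>4/' chk.py; python3 chk.py && python3 -m handwheel '[{"wx":0,"wy":0,"wz":0,"x":0,"y":0,"z":0.03,"claw":0},{"wx":0,"wy":0,"wz":0,"x":0,"y":0,"z":0.06,"claw":0},{"wx":0,"wy":0,"wz":0,"x":0,"y":0,"z":0.09,"claw":0},{"wx":0,"wy":0,"wz":0,"x":0,"y":0,"z":0.12,"claw":0},{"wx":0,"wy":0,"wz":0,"x":0,"y":0,"z":0.15,"claw":0},{"wx":0,"wy":0,"wz":0,"x":0,"y":0,"z":0.18,"claw":0},{"wx":0,"wy":0,"wz":0,"x":0,"y":0,"z":0.2,"claw":0},{"wx":0,"wy":0,"wz":0,"x":0,"y":0,"z":0.2,"claw":0}]' >/dev/null && python3 chk.py && python3 -m handwheel '[{"wx":0,"wy":0,"wz":0,"x":0,"y":0,"z":0.02,"claw":0},{"wx":0,"wy":0,"wz":0,"x":0,"y":0,"z":0.04,"claw":0},{"wx":0,"wy":0,"wz":0,"x":0,"y":0,"z":0.06,"claw":0},{"wx":0,"wy":0,"wz":0,"x":0,"y":0,"z":0.08,"claw":0},{"wx":0,"wy":0,"wz":0,"x":0,"y":0,"z":0.1,"claw":0},{"wx":0,"wy":0,"wz":0,"x":0,"y":0,"z":0.1,"claw":0},{"wx":0,"wy":0,"wz":0,"x":0,"y":0,"z":0.1,"claw":0},{"wx":0,"wy":0,"wz":0,"x":0,"y":0,"z":0.1,"claw":0}]' >/dev/null && python3 chk.py
```

```text
tcp [ 0.54   -0.21    0.0618] yaw(mod pi) 0.425 tilt 0.0 F [-0.2  0.7 -2.2] T [ 0.04  0.01 -0.03] g 0.013 58.8 t 28.25
d cm [-18.74  31.44  -9.16] 
tcp [ 0.54   -0.21    0.0599] yaw(mod pi) 0.425 tilt 0.0 F [ 0.1 -0.4 -1.1] T [-0.   -0.03  0.01] g 0.0129 58.8 t 29.25
d cm [-18.74  31.44  -9.36] 
tcp [ 0.54   -0.21    0.0589] yaw(mod pi) 0.425 tilt 0.0 F [-0.4 -0.9 -2.2] T [ 0.   -0.    0.01] g 0.013 58.8 t 30.25
d cm [-18.74  31.44  -9.46]
```

```bash
python3 -m handwheel '[{"wx":0,"wy":0,"wz":0,"x":0,"y":0,"z":0.01,"claw":0},{"wx":0,"wy":0,"wz":0,"x":0,"y":0,"z":0.02,"claw":0},{"wx":0,"wy":0,"wz":0,"x":0,"y":0,"z":0.03,"claw":0},{"wx":0,"wy":0,"wz":0,"x":0,"y":0,"z":0.04,"claw":0},{"wx":0,"wy":0,"wz":0,"x":0,"y":0,"z":0.05,"claw":0},{"wx":0,"wy":0,"wz":0,"x":0,"y":0,"z":0.06,"claw":0},{"wx":0,"wy":0,"wz":0,"x":0,"y":0,"z":0.06,"claw":0},{"wx":0,"wy":0,"wz":0,"x":0,"y":0,"z":0.06,"claw":0}]' >/dev/null; python3 chk.py && python3 -m handwheel '[{"wx":0,"wy":0,"wz":0,"x":0,"y":0,"z":0.01,"claw":0},{"wx":0,"wy":0,"wz":0,"x":0,"y":0,"z":0.02,"claw":0},{"wx":0,"wy":0,"wz":0,"x":0,"y":0,"z":0.03,"claw":0},{"wx":0,"wy":0,"wz":0,"x":0,"y":0,"z":0.04,"claw":0},{"wx":0,"wy":0,"wz":0,"x":0,"y":0,"z":0.05,"claw":0},{"wx":0,"wy":0,"wz":0,"x":0,"y":0,"z":0.06,"claw":0},{"wx":0,"wy":0,"wz":0,"x":0,"y":0,"z":0.06,"claw":0},{"wx":0,"wy":0,"wz":0,"x":0,"y":0,"z":0.06,"claw":0}]' >/dev/null && python3 chk.py && python3 -m handwheel '[{"wx":0,"wy":0,"wz":0,"x":0,"y":0,"z":0.01,"claw":0},{"wx":0,"wy":0,"wz":0,"x":0,"y":0,"z":0.02,"claw":0},{"wx":0,"wy":0,"wz":0,"x":0,"y":0,"z":0.03,"claw":0},{"wx":0,"wy":0,"wz":0,"x":0,"y":0,"z":0.04,"claw":0},{"wx":0,"wy":0,"wz":0,"x":0,"y":0,"z":0.05,"claw":0},{"wx":0,"wy":0,"wz":0,"x":0,"y":0,"z":0.06,"claw":0},{"wx":0,"wy":0,"wz":0,"x":0,"y":0,"z":0.06,"claw":0},{"wx":0,"wy":0,"wz":0,"x":0,"y":0,"z":0.06,"claw":0}]' >/dev/null && python3 chk.py
```

```text
tcp [ 0.54   -0.21    0.0583] yaw(mod pi) 0.425 tilt 0.0 F [ 0.4 -0.8 -0.8] T [ 0.02 -0.04 -0.05] g 0.0129 58.8 t 31.25
d cm [-18.74  31.44  -9.52] 
tcp [ 0.5401 -0.21    0.0579] yaw(mod pi) 0.425 tilt 0.01 F [-1.7  1.8  3.6] T [0.11 0.32 0.05] g 0.013 59.4 t 32.25
d cm [-18.74  31.44  -9.56]
```

The cap is on the tray floor, since F_z flipped to +3.6 N. I release it gently and then rise.

```bash
python3 -m handwheel '[{"wx":0,"wy":0,"wz":0,"x":0,"y":0,"z":-0.02,"claw":0.1},{"wx":0,"wy":0,"wz":0,"x":0,"y":0,"z":-0.02,"claw":0.14},{"wx":0,"wy":0,"wz":0,"x":0,"y":0,"z":-0.02,"claw":0.17},{"wx":0,"wy":0,"wz":0,"x":0,"y":0,"z":-0.02,"claw":0.2},{"wx":0,"wy":0,"wz":0,"x":0,"y":0,"z":-0.02,"claw":0.25},{"wx":0,"wy":0,"wz":0,"x":0,"y":0,"z":-0.02,"claw":0.3},{"wx":0,"wy":0,"wz":0,"x":0,"y":0,"z":-0.02,"claw":0.4},{"wx":0,"wy":0,"wz":0,"x":0,"y":0,"z":-0.02,"claw":0.45}]' >/dev/null; python3 chk.py; python3 -m handwheel '[{"wx":0,"wy":0,"wz":0,"x":0,"y":0,"z":-0.5,"claw":0.45},{"wx":0,"wy":0,"wz":0,"x":0,"y":0,"z":-1.5,"claw":0.45},{"wx":0,"wy":0,"wz":0,"x":0,"y":0,"z":-3,"claw":0.45},{"wx":0,"wy":0,"wz":0,"x":0,"y":0,"z":-5,"claw":0.45},{"wx":0,"wy":0,"wz":0,"x":0,"y":0,"z":-7.5,"claw":0.45},{"wx":0,"wy":0,"wz":0,"x":0,"y":0,"z":-10,"claw":0.45},{"wx":0,"wy":0,"wz":0,"x":0,"y":0,"z":-12,"claw":0.45},{"wx":0,"wy":0,"wz":0,"x":0,"y":0,"z":-13,"claw":0.45}]' >/dev/null; python3 chk.py;  python3 - <<'E'
from h import *
a=robot.capture("scene")[150:270,160:300]
cv2.imwrite("pics/end.png",cv2.resize(a,None,fx=4,fy=4,interpolation=cv2.INTER_CUBIC))
E
```

```text
tcp [ 0.54   -0.21    0.0579] yaw(mod pi) 0.425 tilt 0.0 F [ 0.6 -0.   0.8] T [-0.04  0.01  0.01] g 0.0385 0.0 t 33.25
d cm [-18.74  31.44  -9.56] 
tcp [ 0.5406 -0.2103  0.1903] yaw(mod pi) 0.425 tilt 0.19 F [0.5 0.3 0.5] T [ 0.   -0.01 -0.02] g 0.0385 0.0 t 34.25
d cm [-18.69  31.5    3.62]
```

View pics/end.png

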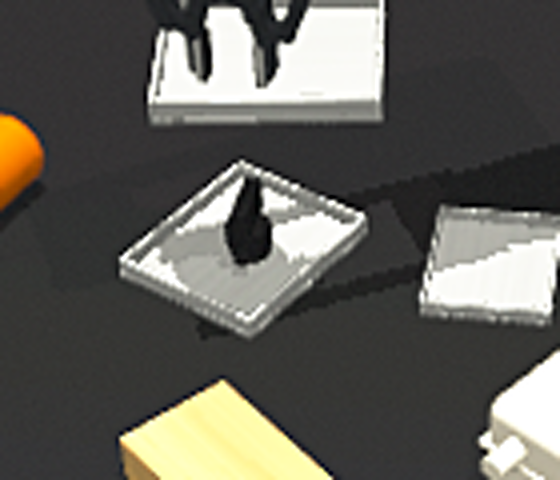

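The cap stands upright near the middle of the right tray, at about (248,225) in the crop, and the gripper is well clear above it. I hand the job in.

```bash
python3 -c "
from rig import robot
print(robot.job_done())"
```

```text
the job is handed in; nothing more can be done
None
```

I opened the tank and stood the cap upright near the middle of the 150 x 130 mm tray, let go, and handed the job in at about 34 s; the last picture agrees, but the hand-in returned no verdict.

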